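Fit the grating disc to the cheese grater and hold it down

TASK

First slide the empty white bowl across the counter, without lifting it, until its middle is under the mouth of the cheese grater's spout. Then take the grating disc (the one studded with rings of small teeth, not the slicing disc with two straight blades; its upright finger bar is the place to grip), set it over the grater's cross-shaped drive shaft, turned so that the splines mesh, and slide it fully home against the spring collar. Finish while still holding the disc pressed down, fully home, and do not let go: the collar would push it up again, and I will throw the shaft lock at the back while you hold it. Leave the other things on the counter where they are.

Things in the scene. Friction and masses are not known exactly. Their poses are not given: they have to be found in the camera images.
- grater: cheese grater, fixed to the counter: round white motor housing, 132 mm wide, under a low open steel drum (143 mm over its rim, rim 139 mm up). Origin on the counter under the drive shaft's axis, z up, x to the back. A covered steel spout points along -x (138 mm from the axis, 54 mm wide, top falling from 125 mm up at the drum to 90 mm); at the back, to x = 111 mm, a grey box and lock lever, 131 mm up.
- spout_mouth (a point): middle of the downward-facing mouth of the spout, 64 mm above the counter and 123 mm from the shaft axis along the grater's -x. The spout's lower edges are 63 mm above the counter, so the 36 mm high bowl passes below it; a bowl centred here stands 12 mm clear of the housing
- shaft_top (a point): middle of the top of the upright drive shaft in the drum, 134 mm above the counter. The shaft is a cross in section: two crossed steel bars 40 mm long and 8 mm wide, along this point's x and y; the top 6 mm taper to 34 x 4.5 mm. It rises from a round shoulder, 40 mm wide and 105 mm above the counter, on which the disc's hub stands when fully home
- drive_shaft (a joint): turn of the drive shaft about the vertical against the grater, rad, positive anticlockwise from above; at 0 the bars of the cross lie along the grater's x and y. Stiff (0.3 N m of friction), it stays where it is unless forced
- spring_collar (a joint): how far the black spring collar round the shaft (57 mm outside diameter, top 115 mm above the counter when free) is pressed down, m: 0 free, 0.010 with the disc fully home. It pushes up with 6 N at first and 10 N when the disc is home, more than the weight of the disc
- grating_grip (a point): centre of the grating disc's upright black finger bar: 46 mm along this point's x, 16 mm thick along y, 30 mm high; z up. 10 mm below it a black dome 50 mm wide, 15 mm below it the top of a steel plate, 108 mm wide and 4 mm thick, with four rings of small teeth; under that a round black hub 55 mm wide, whose underside, on which the disc stands, is 50 mm below this point. 0.2 to 0.3 kg
- grating_foot (a point): middle of the underside of the grating disc's hub, 50 mm below grating_grip, same axes; 105 mm above the counter when fully home. A cross-shaped bore goes 31 mm up from here: two crossed slots 11 mm wide and 43 mm long, along x (the finger bar's length) and y. So the disc meshes in four positions, a quarter turn apart
- slicing_grip (a point): centre of the finger bar of the slicing disc, same size and build as the grating disc but with two straight raised blades on the plate and no teeth; to be left alone
- bowl_center (a point): centre of the empty round white bowl, half-way up (18 mm above its underside): 90 mm in diameter at the rim, 76 mm at the foot, 36 mm high, wall 4 mm, 0.2 to 0.35 kg; z up
- wedge_center (a point): centre of a wrapped cheese wedge, 118 x 78 x 63 mm, beside the grater; to be left alone
- jar_center (a point): centre of a jam jar, 72 mm in diameter, 102 mm high, behind the wire cutter; to be left alone

How it is judged:
On the way, in this order (a step that is already met when the one before it is completed fails the run):
1. the bowl stands still with its middle under the mouth of the spout, the disc not yet over the shaft (horizontal distance between bowl_center and spout_mouth below 0.02 m and height (world z) of bowl_center below 0.026 m and angle between bowl_center's own z axis and vertical below 0.15 rad and linear speed of bowl below 0.02 m/s and horizontal distance between grating_foot and shaft_top above 0.06 m), for 0.2 s.
2. the splines mesh: the hub has slid over the shaft, upright and turned in line with the cross (horizontal distance between grating_foot and shaft_top below 0.005 m and angle between grating_foot's own z axis and vertical below 0.09 rad and (angle between the x axis of grating_foot and the x axis of shaft_top, either way round below 0.14 rad or angle between the x axis of grating_foot and the y axis of shaft_top, either way round below 0.14 rad) and z of grating_foot in the frame of grater below 0.122 m), for 0.1 s.
At the end, for the whole second after the job is handed in: Grating disc meshed on the shaft (axis within 5 mm, upright within 5 deg, within 8 deg of the cross), hub underside below 107.5 mm, collar pressed over 7.5 mm, fingers on it with over 3 N, at rest; bowl upright and still on the counter, centre within 20 mm of the spout mouth in plan (horizontal distance between grating_foot and shaft_top below 0.005 m and angle between grating_foot's own z axis and vertical below 0.09 rad and (angle between the x axis of grating_foot and the x axis of shaft_top, either way round below 0.14 rad or angle between the x axis of grating_foot and the y axis of shaft_top, either way round below 0.14 rad) and horizontal distance between bowl_center and spout_mouth below 0.02 m and height (world z) of bowl_center below 0.026 m and angle between bowl_center's own z axis and vertical below 0.15 rad and z of grating_foot in the frame of grater below 0.1075 m and value of joint spring_collar above 0.0075 m and contact force between the fingers and grating_disc above 3 N and linear speed of each of bowl, grating_disc below 0.02 m/s); the arm keeps its last pose, push and grip.
It fails at once if the bowl is lifted off the counter (by more than 12 mm) or tipped (height (world z) of bowl_center above 0.03 m or angle between bowl_center's own z axis and vertical above 0.5 rad).
It fails at once if the slicing disc, the cheese wedge or the jam jar is moved by more than 25 mm (distance of any of slicing_grip, wedge_center, jar_center from where it was at the start of the episode above 0.025 m).
It also fails if it takes over 59 s, if anything falls off the work surface, if the arm or the gripper's body presses on something with over 40 N, if the wrist force passes 120 N, or if a joint passes its speed limit or range.

ROBOT

A 7-joint arm with a two-finger parallel gripper is mounted at the origin on a cart in front of the work surface, level with it; the furniture and walls round the work are solid. World frame = base frame: x ahead of the robot, y to its left, z up, the work surface at z = 0. Lengths are in m, angles in rad, forces in N, time in s.
With the tool pointing down it reaches from about 0.4 to 0.85 m from the base axis. Payload 4.4 kg.
Tool frame: the origin (TCP) lies midway between the tips of the shut fingers; the grasp point (between the pads) lies tcp_to_grasp behind it (tcp_to_grasp is the distance from the TCP to the grasp point, in m); z points along the fingers, y is the line along which they close (so a half turn about z gives the same grasp; the last joint's range is limited). The gripper opens to 94 mm and grips with 3 to 60 N. Pads are 16 mm wide; open, the fingers measure 119 mm over their backs; the gripper's body (75 mm by 177 mm) begins 78 mm behind the grasp point.
Start: joints at [1.103, 0.628, 0.038, 1.517, -0.027, 0.996, -0.02], TCP at [0.254, -0.598, 0.205] pointing down, gripper open.
Joint ranges: [-3.06, 3.06], [-0.37, 2.12], [-1.25, 1.32], [0.18, 2.47], [-1.1, 4.24], [0.23, 1.98], [-2.94, 2.94]. Speed limits (rad/s): [2.57, 2.57, 3.14, 3.14, 3.14, 3.14, 3.14].

INTERFACE

Orientations are given as a rotation vector (axis times angle).
In Python, from bench import * gives the robot as it stands.
- The arm moves only by the tool servo_tool, never from a script. Its argument "targets" is a list of rows, each a list of 3 entries, a list of its own where there are three numbers: the shift along the tool's x, y, z scaled (see below), then the turn, a rotation vector about the tool's x, y, z scaled (see below), then the gripper command: -1 is shut, 1 is fully open, values between are in proportion. A call has 1 to 8 rows; each row is the pose to reach, as a shift and turn from the pose commanded when the call began, along the tool's axes at that moment; what a row does not reach only later rows make up. The controller multiplies each number of a shift by 0.4 m and each number of a turn by 30 degrees. A row lasts 1/12 s, in which the tool goes at most 41.7 mm and 7.16 degrees, less where a joint would pass 70% of its speed; a pose out of reach is approached as far as the arm can. A call with a number of a shift or a turn outside -1 to 1 is refused whole. A call with a gripper value outside its range is refused whole. The fingers move at their own pace and stop on an object; "force" is the grip in N (left out, the last holds). Time passes only in rows, so rows that repeat a pose let the fingers close. It gives the time, the measured TCP pose, the force, the opening and the grip force at its end, in the units of the state.
- state(): the state, without advancing time (a new reading comes with each control period).
- camera(name): name is "scene" or "top"; returns a dict with "img" (480x640x3 uint8, red, green, blue), "vfov" (degrees; the focal length in pixels is half the picture's height over the tangent of half this angle, whatever the lens; pixels are square), "cx", "cy" (the principal point, pixels), "origin" and "rotation" of the camera in the world. Camera axes: x right, y up, looking along -z (the intrinsics and any distortion apply to the point x, -y, -z); pixel columns grow to the right and rows downward; lengths in m; the calibration is good to about 2 mm. A picture is of the moment at which its call begins. There is no depth.
- hand_in(): hands the job in; it is judged then, once.
The state is a dict: "clock": time; "q": joint angles; "qd": joint speeds; "joint_torque": joint torques, N m; "position": TCP position; "tcp_rot": TCP orientation; "contact_force": force on the tool from outside, world axes, zero at the start; "wrist_torque": the same for the moment, N m; "gripper_width": opening from 0.0 (shut) to 1.0 (fully open); "grasp_force": force on a finger pad.
Only numpy, scipy, OpenCV 4.12 (cv2) and the standard library are available. Lean on these libraries where they do the work, as an engineer would, in place of code of your own. Each camera call takes 0.05 s, during which the arm holds its last target. There are 200 camera calls.

## Working session

There is one attempt and no reset: what is moved stays moved. The work goes in short steps, Python scripts to look and compute and a tool call to move; the robot and the scene stay as the last step left them, time stands still between calls to the robot, and variables do not carry over. Pictures are saved under pics/ and viewed, at most 10 in all, crops included, and the job is handed in when it is done.

Besides the shell and the picture viewer there is one more tool, called after "Emit:" as name(argument=value, ...), one argument or row to a line, values as JSON. servo_tool: Moves the arm, as the interface text tells. Its arguments: {"type":"object","properties":{"targets":{"type":"array"},"force":{"type":"number"}},"required":["targets"]}

```bash
mkdir -p pics; python3 - <<'E'
from bench import *
import cv2
s=state(); print({k:s[k] for k in s})
for n in("scene","top"):
    c=camera(n); cv2.imwrite(f"pics/{n}0.png",c["img"][:,:,::-1]); print(n,{k:c[k] for k in c if k!="img"})
try: print(tcp_to_grasp)
except Exception as e: print(e)
E
ls
```

```text
{'clock': 0.0, 'q': array([ 1.10321078,  0.62933891,  0.03845728,  1.5183242 , -0.0269927 ,
        0.99626958, -0.01999354]), 'qd': array([-0.00079711, -0.00020434, -0.00085015, -0.00059789,  0.00024944,
       -0.00033804, -0.00119835]), 'joint_torque': array([-5.00025162e-04, -5.49729216e+01,  1.14333641e+00, -1.86633539e+01,
       -5.22384164e-02,  2.35888251e-02,  2.01113712e-04]), 'position': array([ 0.2539582 , -0.59764339,  0.20457307]), 'tcp_rot': array([-3.07667043e+00, -6.26530577e-01,  6.28508709e-04]), 'contact_force': array([ 0.10866802, -0.09855547,  0.01294319]), 'wrist_torque': array([-0.01863809, -0.03626691, -0.00156   ]), 'grasp_force': 0.0, 'gripper_width': 0.9974168620491703}
scene {'vfov': 45.887359292376345, 'cx': 317.3493855791186, 'cy': 242.77648508452526, 'origin': array([-0.39345344,  0.68554069,  1.15243177]), 'rotation': array([ 0.44394962, -0.94718959, -2.05784329])}
top {'vfov': 50.41764589204049, 'cx': 317.23471577558786, 'cy': 242.5936693112987, 'origin': array([ 0.29896599, -0.05791161,  1.41210747]), 'rotation': array([ 0.15586084, -0.16597445, -1.6356257 ])}
0.0188
pics
```

View pics/scene0.png

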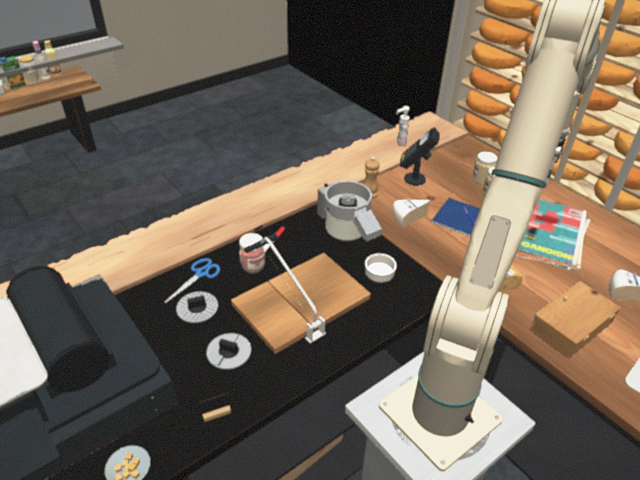

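View pics/top0.png

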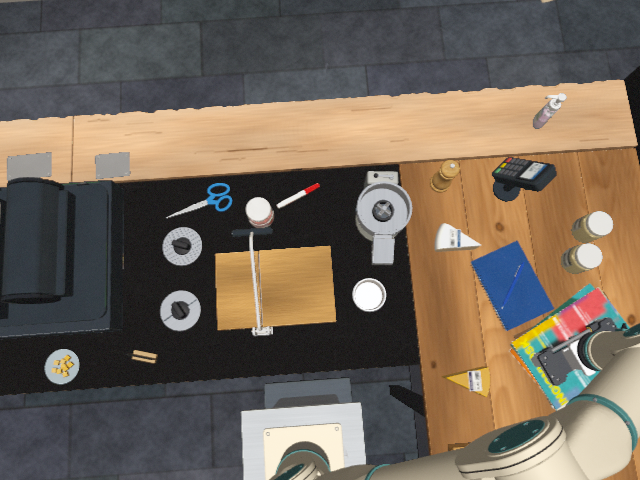

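Top view: discs at (182,246) and (180,311), bowl (369,295), grater shaft (383,210), spout (383,248). The upper disc looks toothed; I'll enlarge to confirm.

```bash
cat > h.py <<'E'
from bench import *
import numpy as np, cv2
from scipy.spatial.transform import Rotation as R
def ray(c,u,v):
    f=240/np.tan(np.radians(c["vfov"])/2)
    d=np.array([(u-c["cx"])/f,-(v-c["cy"])/f,-1.0])
    return np.array(c["origin"]),R.from_rotvec(c["rotation"]).apply(d)
def onz(c,u,v,z):
    o,d=ray(c,u,v); return o+d*(z-o[2])/d[2]
def pix(c,p):
    f=240/np.tan(np.radians(c["vfov"])/2)
    q=R.from_rotvec(c["rotation"]).inv().apply(np.asarray(p)-c["origin"])
    return np.array([c["cx"]+f*q[0]/-q[2],c["cy"]-f*q[1]/-q[2]])
def cross(c1,p1,c2,p2):
    o1,d1=ray(c1,*p1);o2,d2=ray(c2,*p2)
    t=np.linalg.lstsq(np.c_[d1,-d2],o2-o1,rcond=None)[0]
    a,b=o1+d1*t[0],o2+d2*t[1]; return (a+b)/2,np.linalg.norm(a-b)
E
python3 - <<'E'
from h import *
t=cv2.imread("pics/top0.png");s=cv2.imread("pics/scene0.png")
def cr(i,x,y,w,h,W,H): return cv2.resize(i[y:y+h,x:x+w],(W,H),interpolation=cv2.INTER_CUBIC)
a=np.hstack([cr(t,150,220,60,60,300,300),cr(t,150,280,60,60,300,300)])
b=np.hstack([cr(t,340,160,80,60,400,300),cr(t,340,220,80,60,400,300)])[:, :800]
a=np.hstack([a,cr(s,175,285,50,75,200,300)])
cv2.imwrite("pics/crop0.png",np.vstack([a,b]))
E
```

```text
(no output)
```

View pics/crop0.png

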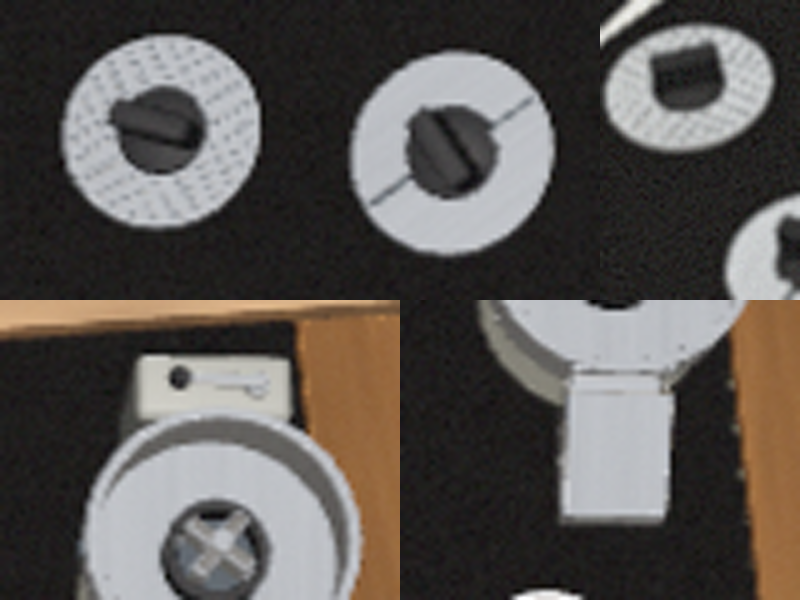

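Confirmed: the upper disc has teeth (grating); the lower has two blades. Shaft cross stands at roughly 45° in the drum. Measuring now.

```bash
python3 - <<'E'
from h import *
C={n:camera(n) for n in("top","scene")}
import pickle; pickle.dump(C,open("c0.pkl","wb"))
def blob(n,x,y,w,h,lo):
    im=C[n]["img"][y:y+h,x:x+w].astype(int)
    m=((im.min(2)>lo)&(im.max(2)-im.min(2)<40)).astype(np.uint8)
    cs=cv2.findContours(m,cv2.RETR_EXTERNAL,cv2.CHAIN_APPROX_NONE)[0]
    k=max(cs,key=cv2.contourArea); e=cv2.fitEllipse(cv2.convexHull(k)); return (e[0][0]+x,e[0][1]+y),e[1],e[2]
for nm,z,b in(("grating",.035,{"top":(155,220,55,55),"scene":(172,285,50,40)}),("slicing",.035,{"top":(152,284,55,55),"scene":(202,330,55,42)}),("bowl",.036,{"top":(348,272,44,46),"scene":(360,250,42,36)})):
    P=[]
    for n in b:
        e=blob(n,*b[n],110 if nm!="bowl" else 130); P.append(e[0]); print(nm,n,np.round(e[0],1),np.round(e[1],1),onz(C[n],*e[0],z).round(4))
    print(cross(C["top"],P[0],C["scene"],P[1]))
def cr(n,x,y,w,h,g):
    i=C[n]["img"][y:y+h,x:x+w,::-1].astype(float)
    i=np.clip(i*g,0,255).astype(np.uint8); return cv2.resize(i,(400,300),interpolation=cv2.INTER_CUBIC)
cv2.imwrite("pics/crop1.png",np.vstack([np.hstack([cr("top",363,195,40,30,1),cr("scene",328,188,40,30,1)]),np.hstack([cr("top",162,231,40,30,2.5),cr("scene",177,287,40,30,2.5)])]))
E
```

```text
grating top [181.8 245.9] [37.6 40. ] [0.5992 0.2958 0.035 ]
grating scene [196.6 306.5] [30.4 42.3] [0.5981 0.3001 0.035 ]
(array([0.60096981, 0.29790652, 0.03057774]), np.float64(0.002382681889005643))
slicing top [179.9 310.1] [39.3 41.3] [0.4233 0.304  0.035 ]
slicing scene [228.4 350.6] [35.5 45.2] [0.4223 0.3085 0.035 ]
(array([0.42458362, 0.30616496, 0.03041964]), np.float64(0.00243078218292167))
bowl top [368.9 294.4] [33.2 33.9] [ 0.4292 -0.2058  0.036 ]
bowl scene [380.1 266.3] [28.7 31.7] [ 0.4217 -0.1947  0.036 ]
(array([ 0.43133155, -0.20663134,  0.02175759]), np.float64(0.0020193008411271704))
```

View pics/crop1.png

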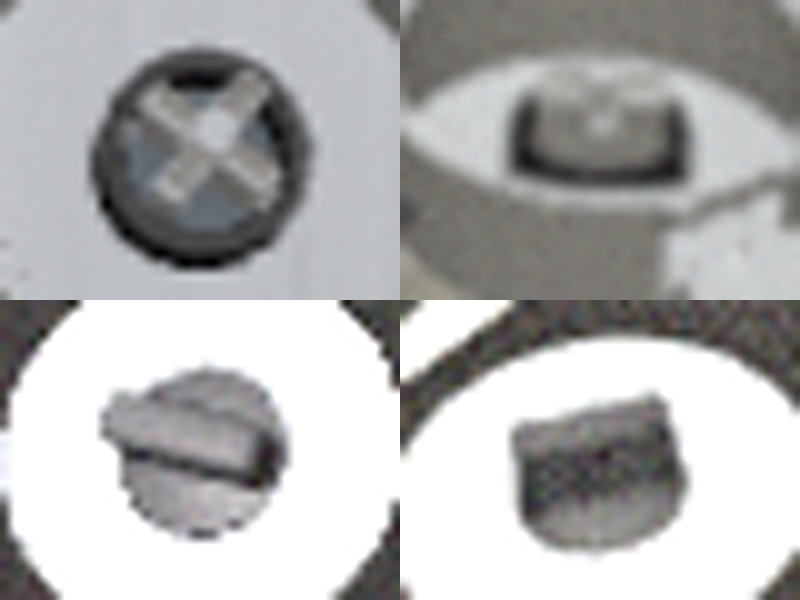

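Shaft cross centre: top ≈(383.3,207.6), scene ≈(348.3,197). Bar's top face: centred at top (180.3,243.7), scene (195.5,299.2), running slightly down to the right in the top view.

```bash
python3 - <<'E'
from h import *
import pickle
C=pickle.load(open("c0.pkl","rb")); T,S=C["top"],C["scene"]
print("shaft",onz(T,383.3,207.6,.134),onz(S,348.3,197,.134),cross(T,(383.3,207.6),S,(348.3,197)))
print("bartop",onz(T,180.3,243.7,.065),onz(S,195.5,299.2,.065),cross(T,(180.3,243.7),S,(195.5,299.2)))
def ang(c,x0,y0,k,a,b,z):
    A=onz(c,x0+a[0]/k-.5,y0+a[1]/k-.5,z);B=onz(c,x0+b[0]/k-.5,y0+b[1]/k-.5,z);d=B-A; return np.degrees(np.arctan2(d[1],d[0]))%180,np.linalg.norm(d)
print("bar",ang(T,162,231,10,(115,98),(275,130),.065),ang(T,162,231,10,(105,135),(255,165),.065),ang(S,177,287,10,(112,130),(255,98),.065))
print("cross",ang(T,363,195,10,(155,92),(270,180),.134),ang(T,363,195,10,(165,190),(255,78),.134))
sh=onz(T,383.3,207.6,.134)
e=onz(T,382.2,263.7,.09); d=e-sh; print("spout end",e,np.linalg.norm(d[:2]),np.degrees(np.arctan2(-d[1],-d[0])))
# drum rim
im=T["img"][160:250,345:420].astype(int); m=((im.min(2)>125)&(im.max(2)-im.min(2)<25)).astype(np.uint8)
k=max(cv2.findContours(m,cv2.RETR_EXTERNAL,cv2.CHAIN_APPROX_NONE)[0],key=cv2.contourArea)[:,0]+[345,160]
W=np.array([onz(T,u,v,.139)[:2] for u,v in k]); 
from scipy.optimize import least_squares
r=least_squares(lambda p:np.hypot(*(W-p[:2]).T)-.0715,[.65,-.24],loss="soft_l1",f_scale=.002); print("rim",r.x, np.median(np.abs(r.fun)))
# bowl with lower threshold
for n,b in(("top",(345,270,50,50)),("scene",(358,248,46,42))):
    x,y,w,h=b; im=C[n]["img"][y:y+h,x:x+w].astype(int); m=((im.min(2)>90)&(im.max(2)-im.min(2)<45)).astype(np.uint8)
    k=max(cv2.findContours(m,cv2.RETR_EXTERNAL,cv2.CHAIN_APPROX_NONE)[0],key=cv2.contourArea); print(cv2.boundingRect(k))
    if n=="top":
        e=cv2.fitEllipse(k); print(e, onz(T,e[0][0]+x,e[0][1]+y,.036))
print("dist spout mouth", sh[:2])
E
```

```text
shaft [ 0.64182125 -0.25315152  0.134     ] [ 0.63338761 -0.24639565  0.134     ] (array([ 0.64400973, -0.25513588,  0.12399767]), np.float64(0.0013407471679071604))
bartop [0.59887284 0.29215352 0.065     ] [0.59618779 0.30041882 0.065     ] (array([0.6022872 , 0.29607672, 0.05619414]), np.float64(0.004140103189289905))
bar (np.float64(74.50646052743379), np.float64(0.04455388270302816)) (np.float64(74.52411683161488), np.float64(0.04171053134341263)) (np.float64(71.14362568370747), np.float64(0.03734237449868777))
cross (np.float64(46.945362494505446), np.float64(0.037596017128554364)) (np.float64(137.19466243227643), np.float64(0.03858618158211992))
spout end [ 0.50199119 -0.24220784  0.09      ] 0.14025764915414074 -4.475085693736426
rim [ 0.64129102 -0.25425746] 0.002815565338537711
(7, 8, 35, 34)
((23.870790481567383, 24.441051483154297), (33.11031723022461, 33.80807876586914), 120.48533630371094) [ 0.42920708 -0.20574676  0.036     ]
(6, 5, 33, 30)
dist spout mouth [ 0.64182125 -0.25315152]
```

```bash
cat >> h.py <<'E'
def to(pos,head,base=None):
    """scaled shift and turn to TCP pos with tool down and tool x heading (deg)"""
    s=state() if base is None else base
    r=R.from_rotvec(s["tcp_rot"])
    h=np.radians(head); g=R.from_matrix(np.array([[np.cos(h),np.sin(h),0],[np.sin(h),-np.cos(h),0],[0,0,-1]]))
    sh=r.inv().apply(np.asarray(pos)-s["position"])/.4
    tn=np.degrees((r.inv()*g).as_rotvec())/30
    return sh.round(3),tn.round(3)
E
python3 - <<'E'
from h import *
print(to((.373,-.182,.15),-23))
E
```

```text
(array([ 0.68 , -0.84 ,  0.138]), array([-2.000e-03,  1.000e-03,  1.534e+00]))
```

Emit:
servo_tool(
  targets=[
    [[0.68, -0.84, 0], [0, 0, 0.9], -0.15],
    [[0.68, -0.84, 0], [0, 0, 0.9], -0.15],
    [[0.68, -0.84, 0], [0, 0, 0.9], -0.15],
    [[0.68, -0.84, 0], [0, 0, 0.9], -0.15],
    [[0.68, -0.84, 0], [0, 0, 0.9], -0.15],
    [[0.68, -0.84, 0], [0, 0, 0.9], -0.15],
    [[0.68, -0.84, 0], [0, 0, 0.9], -0.15],
    [[0.68, -0.84, 0], [0, 0, 0.9], -0.15],
  ],
  force=20,
)

```text
clock: 0.87
position: [0.3461, -0.2758, 0.2055]
tcp_rot: [3.14, -0.109, 0.0]
contact_force: [0.4, 0.0, 0.7]
gripper_width: 0.468
grasp_force: 0.0
```

```bash
python3 - <<'E'
from h import *
print(to((.373,-.182,.1),-23))
E
```

```text
(array([ 0.051, -0.239,  0.264]), array([-0.   , -0.   ,  0.634]))
```

Emit:
servo_tool(
  targets=[
    [[0.05, -0.24, 0], [0, 0, 0.63], -0.15],
    [[0.05, -0.24, 0.1], [0, 0, 0.63], -0.15],
    [[0.05, -0.24, 0.2], [0, 0, 0.63], -0.15],
    [[0.05, -0.24, 0.26], [0, 0, 0.63], -0.15],
    [[0.05, -0.24, 0.26], [0, 0, 0.63], -0.15],
    [[0.05, -0.24, 0.26], [0, 0, 0.63], -0.15],
  ],
)

```text
clock: 1.37
position: [0.371, -0.1826, 0.1002]
tcp_rot: [-3.079, 0.621, 0.009]
contact_force: [-0.3, -0.6, -0.1]
gripper_width: 0.427
grasp_force: 0.0
```

```bash
python3 - <<'E'
from h import *
s=state(); print(s["position"],to((.371,-.182,.016),-23))
c=camera("top"); cv2.imwrite("pics/a1.png",c["img"][150:390,220:540,::-1].repeat(2,0).repeat(2,1))
E
```

```text
[ 0.37096942 -0.18255732  0.10023596] (array([ 0.001, -0.001,  0.211]), array([0.   , 0.011, 0.007]))
```

View pics/a1.png

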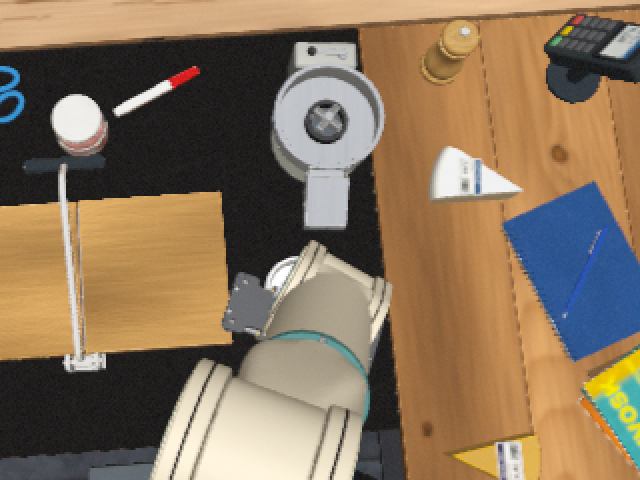

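Arm above the near side of the bowl, spout clear. Descend and push to ~12 mm short.

Emit:
servo_tool(
  targets=[
    [[0, 0, 0.1], [0, 0, 0], -0.15],
    [[0, 0, 0.18], [0, 0, 0], -0.15],
    [[0, 0, 0.21], [0, 0, 0], -0.15],
    [[0, 0, 0.21], [0, 0, 0], -0.15],
    [[0.025, 0, 0.21], [0, 0, 0], -0.15],
    [[0.05, 0, 0.21], [0, 0, 0], -0.15],
    [[0.075, 0, 0.21], [0, 0, 0], -0.15],
    [[0.1, 0, 0.21], [0, 0, 0], -0.15],
  ],
)

```text
clock: 2.08
position: [0.4116, -0.2007, 0.0196]
tcp_rot: [3.079, -0.625, 0.006]
contact_force: [-0.9, 0.0, -0.9]
gripper_width: 0.429
grasp_force: 0.4
```

Emit:
servo_tool(
  targets=[
    [[0.025, 0, 0], [0, 0, 0], -0.15],
    [[0.05, 0, 0], [0, 0, 0], -0.15],
    [[0.075, 0, 0], [0, 0, 0], -0.15],
    [[0.1, 0, 0], [0, 0, 0], -0.15],
    [[0.12, 0, 0], [0, 0, 0], -0.15],
    [[0.14, 0, 0], [0, 0, 0], -0.15],
    [[0.15, 0, 0], [0, 0, 0], -0.15],
    [[0.15, 0, 0], [0, 0, 0], -0.15],
  ],
)

```text
clock: 2.75
position: [0.4662, -0.2234, 0.0183]
tcp_rot: [3.078, -0.623, 0.004]
contact_force: [-0.9, 0.7, -0.3]
gripper_width: 0.423
grasp_force: 0.0
```

```bash
python3 - <<'E'
from h import *
s=state(); print(s["position"],to((.4745,-.225,.016),-23))
a=camera("top")["img"][150:350,260:460,::-1]; b=camera("scene")["img"][170:320,290:490,::-1]
cv2.imwrite("pics/a2.png",np.hstack([cv2.resize(a[:150],(400,300)),cv2.resize(b,(400,300))]))
E
```

```text
[ 0.46623531 -0.2234078   0.01831567] (array([ 0.021, -0.004,  0.006]), array([ 0.001, -0.005,  0.004]))
```

View pics/a2.png

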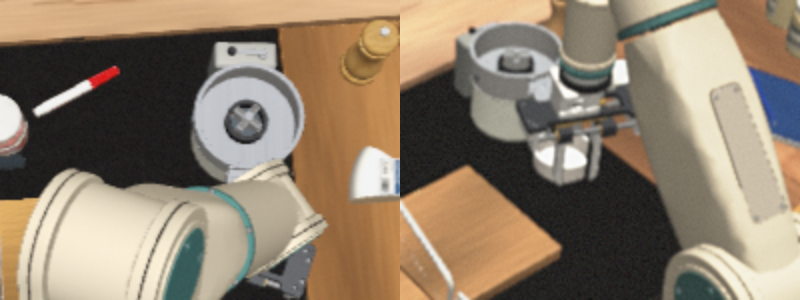

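Bowl sits in the cradle of the fingers, going under the spout. Finish the last 8 mm, then back off and up.

Emit:
servo_tool(
  targets=[
    [[0.01, 0, 0], [0, 0, 0], -0.15],
    [[0.02, 0, 0], [0, 0, 0], -0.15],
    [[0.02, 0, 0], [0, 0, 0], -0.15],
    [[0.0, 0, 0], [0, 0, 0], -0.15],
    [[-0.06, 0, 0], [0, 0, 0], -0.15],
    [[-0.12, 0, 0], [0, 0, 0], -0.15],
    [[-0.2, 0, -0.1], [0, 0, 0], -0.15],
    [[-0.2, 0, -0.2], [0, 0, 0], -0.15],
  ],
)

```text
clock: 3.52
position: [0.3843, -0.1879, 0.0896]
tcp_rot: [-3.074, 0.626, 0.018]
contact_force: [0.6, -0.3, 0.3]
gripper_width: 0.427
grasp_force: 0.0
```

Emit:
servo_tool(
  targets=[
    [[-0.1, -0.1, -0.2], [0, 0, 0], 0],
    [[-0.1, -0.2, -0.3], [0, 0, 0], 0],
    [[-0.1, -0.3, -0.4], [0, 0, 0], 0],
    [[-0.1, -0.4, -0.4], [0, 0, 0], 0],
    [[-0.1, -0.5, -0.4], [0, 0, 0], 0],
    [[-0.1, -0.6, -0.4], [0, 0, 0], 0],
    [[-0.1, -0.6, -0.4], [0, 0, 0], 0],
    [[-0.1, -0.6, -0.4], [0, 0, 0], 0],
  ],
)

```text
clock: 4.18
position: [0.4497, 0.051, 0.2522]
tcp_rot: [-3.078, 0.612, -0.003]
contact_force: [0.2, 0.1, -0.7]
gripper_width: 0.498
grasp_force: 0.0
```

```bash
python3 - <<'E'
from h import *
import pickle
s=state(); print(s["position"],to((.599,.296,.2),74),to((.599,.296,.2),-106))
C={n:camera(n) for n in("top","scene")}; pickle.dump(C,open("c1.pkl","wb"))
a=C["top"]["img"][190:310,320:440,::-1]; b=C["scene"]["img"][180:300,300:420,::-1]
cv2.imwrite("pics/a3.png",np.hstack([cv2.resize(a,(400,400)),cv2.resize(b,(400,400))]))
E
```

```text
[0.44967339 0.05103255 0.25217558] (array([ 0.111, -0.708,  0.133]), array([-3.000e-03, -8.000e-03, -3.216e+00])) (array([ 0.111, -0.708,  0.133]), array([-0.008,  0.003,  2.784]))
```

View pics/a3.png

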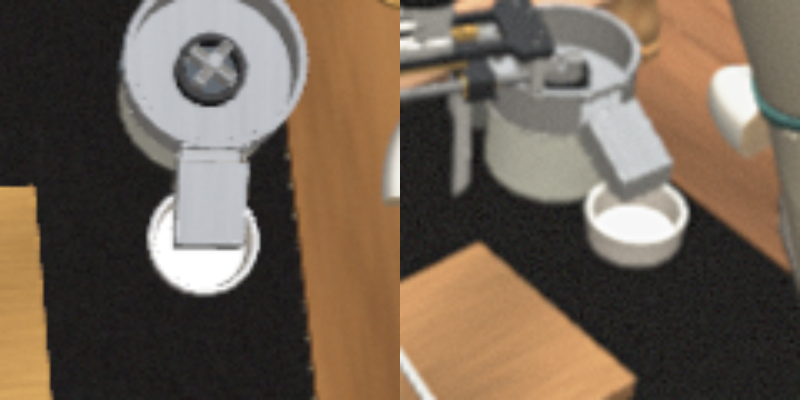

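```bash
python3 - <<'E'
from h import *
import pickle
C=pickle.load(open("c1.pkl","rb")); T=C["top"]
print(onz(T,380.8,261.2,.036))
k=3.3333
P=np.array([onz(T,320+u/k-.5,190+v/k-.5,.036)[:2] for u,v in((147,240),(151,262),(165,281),(204,295),(235,287),(252,265),(260,238),(257,215))])
from scipy.optimize import least_squares
r=least_squares(lambda p:np.hypot(*(P-p[:2]).T)-.045,[.5,-.24]);print(r.x,r.fun.round(4))
E
```

```text
[ 0.51744719 -0.2465844   0.036     ]
[ 0.51620374 -0.24593975] [ 0.0015  0.002   0.0016 -0.      0.0006 -0.001   0.0013  0.0042]
```

Bowl centre (0.517,-0.246), mouth (0.519,-0.244): good. On to the grating disc.

Emit:
servo_tool(
  targets=[
    [[0.1, -0.7, 0], [0, 0, -0.95], 0],
    [[0.1, -0.7, 0], [0, 0, -0.95], 0],
    [[0.1, -0.7, 0], [0, 0, -0.95], 0],
    [[0.1, -0.7, 0], [0, 0, -0.95], 0],
    [[0.1, -0.7, 0], [0, 0, -0.95], 0],
    [[0.1, -0.7, 0], [0, 0, -0.95], 0],
    [[0.1, -0.7, 0], [0, 0, -0.95], 0],
    [[0.1, -0.7, 0], [0, 0, -0.95], 0],
  ],
)

```text
clock: 4.95
position: [0.5952, 0.2931, 0.2491]
tcp_rot: [-3.135, -0.163, -0.001]
contact_force: [-0.0, 1.5, -0.8]
gripper_width: 0.5
grasp_force: 0.0
```

Emit:
servo_tool(
  targets=[
    [[0, 0, 0], [0, 0, -0.95], 0],
    [[0, 0, 0], [0, 0, -0.95], 0],
    [[0, 0, 0], [0, 0, -0.95], 0],
    [[0, 0, 0], [0, 0, -0.95], 0],
    [[0, 0, 0], [0, 0, -0.95], 0],
    [[0, 0, 0], [0, 0, -0.95], 0],
  ],
)

```text
clock: 5.45
position: [0.5938, 0.2853, 0.2512]
tcp_rot: [3.006, 0.913, -0.001]
contact_force: [0.8, -0.3, 0.5]
gripper_width: 0.504
grasp_force: 0.0
```

Emit:
servo_tool(
  targets=[
    [[0, 0, 0], [0, 0, -0.95], 0],
    [[0, 0, 0], [0, 0, -0.95], 0],
    [[0, 0, 0], [0, 0, -0.95], 0],
    [[0, 0, 0], [0, 0, -0.95], 0],
    [[0, 0, 0], [0, 0, -0.95], 0],
  ],
)

```text
clock: 5.87
position: [0.5938, 0.2864, 0.2512]
tcp_rot: [-2.685, -1.631, 0.001]
contact_force: [-0.4, 0.0, -0.2]
gripper_width: 0.502
grasp_force: 0.0
```

```bash
python3 - <<'E'
from h import *
s=state(); print(s["position"],s["q"].round(2),to((.599,.296,.12),74))
E
```

```text
[0.59378471 0.28642802 0.25121428] [-0.68  0.62  0.33  1.44 -0.21  1.12 -0.79] (array([0.027, 0.001, 0.328]), array([-0.001,  0.001, -0.381]))
```

Emit:
servo_tool(
  targets=[
    [[0.027, 0, 0.1], [0, 0, -0.38], 0],
    [[0.027, 0, 0.2], [0, 0, -0.38], 0],
    [[0.027, 0, 0.3], [0, 0, -0.38], 0],
    [[0.027, 0, 0.35], [0, 0, -0.38], 0],
    [[0.027, 0, 0.35], [0, 0, -0.38], 0],
  ],
)

```text
clock: 6.28
position: [0.595, 0.2946, 0.1057]
tcp_rot: [-2.513, -1.883, 0.017]
contact_force: [-0.2, 0.1, -0.5]
gripper_width: 0.504
grasp_force: 0.0
```

```bash
python3 - <<'E'
from h import *
s=state(); print(s["position"],to((.599,.296,.042),74))
a=camera("top"); b=camera("scene")
print(pix(a,s["position"]),pix(b,s["position"]))
cv2.imwrite("pics/a4.png",np.hstack([cv2.resize(a["img"][200:300,130:230,::-1],(400,400)),cv2.resize(b["img"][250:330,157:237,::-1],(400,400),interpolation=cv2.INTER_CUBIC)]))
E
```

```text
[0.59495871 0.29464726 0.10568766] (array([0.007, 0.01 , 0.159]), array([-0.014,  0.015, -0.011]))
[175.26889391 242.12657555] [195.77017316 287.5712601 ]
```

View pics/a4.png

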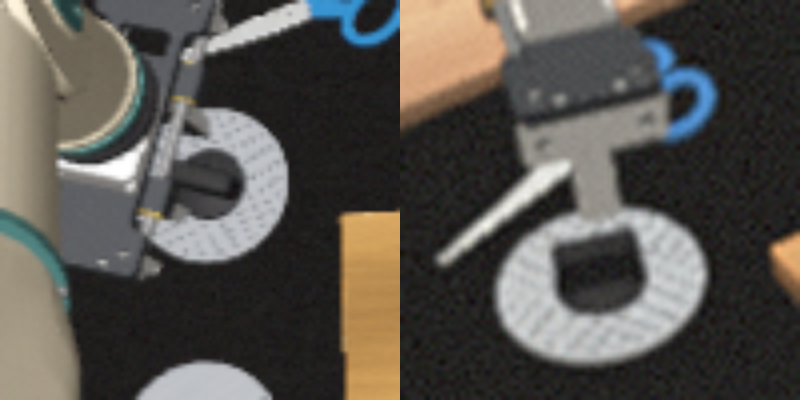

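Gripper is aligned above the finger bar: finger and bar at the same column (~598) in the scene crop. Descend and grip.

Emit:
servo_tool(
  targets=[
    [[0.007, 0.01, 0.08], [0, 0, 0], 0],
    [[0.007, 0.01, 0.14], [0, 0, 0], 0],
    [[0.007, 0.01, 0.16], [0, 0, 0], 0],
    [[0.007, 0.01, 0.16], [0, 0, 0], 0],
    [[0.007, 0.01, 0.16], [0, 0, 0], -1],
    [[0.007, 0.01, 0.16], [0, 0, 0], -1],
    [[0.007, 0.01, 0.16], [0, 0, 0], -1],
    [[0.007, 0.01, 0.16], [0, 0, 0], -1],
  ],
  force=45,
)

```text
clock: 7.05
position: [0.6044, 0.2993, 0.049]
tcp_rot: [2.508, 1.891, 0.004]
contact_force: [0.2, -0.1, 0.2]
gripper_width: 0.252
grasp_force: 0.0
```

Emit:
servo_tool(
  targets=[
    [[0, 0, 0], [0, 0, 0], -1],
    [[0, 0, 0], [0, 0, 0], -1],
    [[0, 0, 0], [0, 0, 0], -1],
    [[0, 0, 0], [0, 0, 0], -1],
  ],
)

```text
clock: 7.38
position: [0.6032, 0.2993, 0.0482]
tcp_rot: [-2.508, -1.891, -0.0]
contact_force: [-3.0, 0.4, 6.1]
gripper_width: 0.165
grasp_force: 44.9
```

```bash
python3 - <<'E'
from h import *
s=state(); r=R.from_rotvec(s["tcp_rot"]).as_matrix(); print(s["position"],"head",np.degrees(np.arctan2(r[1,0],r[0,0])),"z",r[:,2].round(3))
E
```

```text
[0.60315887 0.29932784 0.04820987] head 74.03861149660183 z [-0.     0.001 -1.   ]
```

Emit:
servo_tool(
  targets=[
    [[0, 0, -0.1], [0, 0, 0], -1],
    [[0, 0, -0.2], [0, 0, 0], -1],
    [[0, 0, -0.3], [0, 0, 0], -1],
    [[0, 0, -0.4], [0, 0, 0], -1],
    [[0, 0, -0.5], [0, 0, 0], -1],
    [[0, 0, -0.6], [0, 0, 0], -1],
    [[0, 0, -0.6], [0, 0, 0], -1],
  ],
)

```text
clock: 7.97
position: [0.608, 0.3, 0.2963]
tcp_rot: [2.506, 1.888, 0.024]
contact_force: [1.9, 0.3, -1.7]
gripper_width: 0.168
grasp_force: 44.9
```

Emit:
servo_tool(
  targets=[
    [[-0.08, 0.03, 0], [0, 0, 0.1], -1],
    [[-0.16, 0.06, 0], [0, 0, 0.3], -1],
    [[-0.24, 0.09, 0], [0, 0, 0.5], -1],
    [[-0.32, 0.12, 0], [0, 0, 0.7], -1],
    [[-0.4, 0.15, 0], [0, 0, 0.9], -1],
    [[-0.48, 0.18, 0], [0, 0, 0.9], -1],
    [[-0.56, 0.21, 0], [0, 0, 0.9], -1],
    [[-0.64, 0.24, 0], [0, 0, 0.9], -1],
  ],
)

```text
clock: 8.63
position: [0.6247, 0.0246, 0.2862]
tcp_rot: [-2.881, -1.253, 0.002]
contact_force: [0.6, -0.5, -2.7]
gripper_width: 0.165
grasp_force: 44.9
```

```bash
python3 - <<'E'
from h import *
s=state(); print(s["position"],s["gripper_width"],s["contact_force"],to((.6413,-.2535,.23),47))
E
```

```text
[0.62467247 0.02456436 0.28622571] 0.16454770822422624 [ 0.57408062 -0.47995535 -2.67721581] (array([-0.48 ,  0.504,  0.141]), array([-0.001,  0.002,  0.001]))
```

Emit:
servo_tool(
  targets=[
    [[-0.07, 0.07, 0], [0, 0, 0], -1],
    [[-0.14, 0.14, 0], [0, 0, 0], -1],
    [[-0.21, 0.21, 0], [0, 0, 0], -1],
    [[-0.28, 0.29, 0], [0, 0, 0], -1],
    [[-0.35, 0.36, 0], [0, 0, 0], -1],
    [[-0.42, 0.43, 0.05], [0, 0, 0], -1],
    [[-0.48, 0.5, 0.1], [0, 0, 0], -1],
    [[-0.48, 0.5, 0.12], [0, 0, 0], -1],
  ],
)

```text
clock: 9.3
position: [0.6367, -0.2612, 0.2358]
tcp_rot: [2.883, 1.236, -0.012]
contact_force: [-1.3, -2.0, -3.8]
gripper_width: 0.167
grasp_force: 44.9
```

Emit:
servo_tool(
  targets=[
    [[0, 0, 0], [0, 0, 0], -1],
    [[0, 0, 0], [0, 0, 0], -1],
    [[0, 0, 0], [0, 0, 0], -1],
  ],
)

```text
clock: 9.55
position: [0.6415, -0.2485, 0.2394]
tcp_rot: [-2.879, -1.256, -0.002]
contact_force: [-0.1, -1.2, -1.9]
gripper_width: 0.166
grasp_force: 44.9
```

```bash
python3 - <<'E'
from h import *
import pickle
C={n:camera(n) for n in("top","scene")}; pickle.dump(C,open("c2.pkl","wb"))
s=state(); print(s["position"],s["tcp_rot"],s["contact_force"],to((.6413,-.2535,.2),47))
z=s["position"][2]-.048+.035; g=np.array([*s["position"][:2],z])
print([pix(C[n],g) for n in C])
a=C["top"]["img"][160:260,330:430,::-1]; b=C["scene"]["img"][130:230,300:400,::-1]
cv2.imwrite("pics/a5.png",np.hstack([cv2.resize(a,(400,400),interpolation=cv2.INTER_CUBIC),cv2.resize(b,(400,400),interpolation=cv2.INTER_CUBIC)]))
E
```

```text
[ 0.64181601 -0.24853619  0.24030955] [2.87873942 1.25722144 0.00294988] [ 0.4049795  -0.31711001 -2.18324702] (array([-0.01 ,  0.007,  0.101]), array([ 0.002, -0.003,  0.006]))
[array([386.26739054, 197.3516533 ]), array([348.69118732, 169.59084159])]
```

View pics/a5.png

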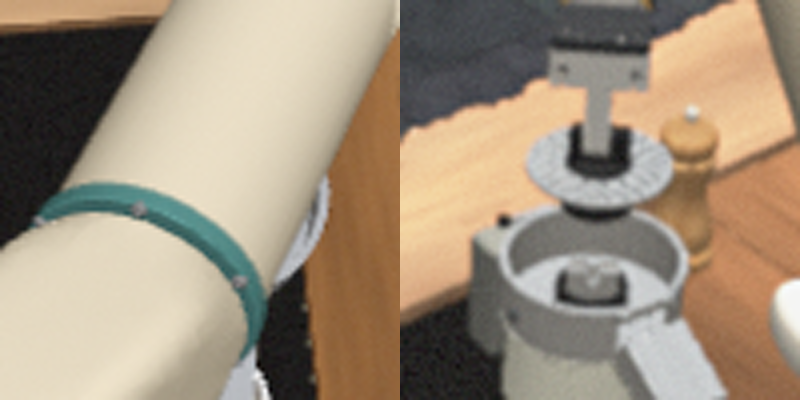

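```bash
python3 - <<'E'
from h import *
import pickle
C=pickle.load(open("c2.pkl","rb"));S=C["scene"]
x,y,w,h=328,158,45,30
im=S["img"][y:y+h,x:x+w].astype(int)
m=((im.min(2)>100)&(im.max(2)-im.min(2)<22)).astype(np.uint8)
m=cv2.morphologyEx(m,cv2.MORPH_CLOSE,np.ones((3,3)))
k=max(cv2.findContours(m,cv2.RETR_EXTERNAL,cv2.CHAIN_APPROX_NONE)[0],key=cv2.contourArea)
print(cv2.boundingRect(k)); e=cv2.fitEllipse(cv2.convexHull(k)); print(e[0][0]+x,e[0][1]+y,e[1],e[2])
for r in m: print("".join(".#"[v] for v in r))
# collar: dark pixels in drum
x,y,w,h=336,192,26,18
im=S["img"][y:y+h,x:x+w].astype(int); print(im.mean(2).astype(int))
p0=np.array([.6418,-.2485,.2273]); print("plate pred",pix(S,p0))
for q in((.6413,-.2535,.134),(.6413,-.2535,.115)): print(pix(S,q))
u=np.array([np.cos(np.radians(47)),np.sin(np.radians(47)),0])*.01; print("px per 10mm along tool x",pix(S,p0+u)-pix(S,p0))
E
```

```text
(0, 4, 40, 26)
347.8403968811035 178.88075065612793 (36.873069763183594, 42.22053527832031) 68.61078643798828
...................#####....................#
...................#####....................#
...................#####.....................
.................########....................
............###...#######....................
..........#####...#######.....##.............
........#######...#######.....####...........
.......########...######......#####..........
......########....######.....#########.......
.....#########....######.....##########......
....##########........#......###########.....
....##########................##########.....
....##########................##########.....
....##########................##########.....
....###########..............###########.....
....#############...........############.....
.....#############.......###############.....
......##################################.....
.......################################......
........##############################.......
..........###########################........
............############
[... 1798 characters left out ...]
205 205]
 [195 191 158 124  95  78  68  55  56  60  60  68  63  58  55  55  46  38
   40  51 104 168 202 208 204 202]
 [152 171 158 172 165 145 139 121 104 100  89  93  93  95  88  88  91  95
  103 114 142 183 199 196 191 172]
 [119 125 139 152 153 159 166 173 170 170 168 168 169 165 165 167 166 168
  171 177 179 183 172 155 144 133]
 [115 114 114 122 125 139 146 156 153 154 159 163 165 165 162 165 161 157
  171 180 188 160 136 126 131 141]
 [113 117 115 111 117 116 118 123 118 123 119 126 133 129 132 128 126 118
  124 140 149 137 143 157 176 179]]
plate pred [348.68505712 169.6001468 ]
[348.41705518 194.92163282]
[348.08827275 199.95382123]
px per 10mm along tool x [-3.41597926 -0.22679294]
```

```bash
python3 - <<'E'
from h import *
import pickle
from scipy.optimize import least_squares
S0=pickle.load(open("c0.pkl","rb"))["scene"]; S=pickle.load(open("c2.pkl","rb"))["scene"]
L=[(10,5),(8,6),(7,7),(6,8),(5,9),(4,10),(4,11),(4,12),(4,13)];Rr=[(33,6),(34,7),(37,8),(38,9),(39,10),(39,11),(39,12),(39,13)]
px=[(328+u-.5,158+v) for u,v in L]+[(328+u+.5,158+v) for u,v in Rr]
P=np.array([onz(S,u,v,.2273)[:2] for u,v in px])
r=least_squares(lambda p:np.hypot(*(P-p).T)-.054,[.64,-.25]); print("plate(scene)",r.x,r.fun.round(4))
x,y,w,h=322,176,54,30
im=S0["img"][y:y+h,x:x+w].astype(int); m=(im.max(2)-im.min(2)<30)&(im.min(2)>90)
pts=[]
for c in range(w):
    v=np.flatnonzero(m[:,c])
    if len(v): pts.append((x+c,y+v[0]-.5))
print([tuple(map(float,p)) for p in pts])
Q=np.array([onz(S0,u,v,.139)[:2] for u,v in pts])
r2=least_squares(lambda p:np.hypot(*(Q-p).T)-.0715,[.64,-.25],loss="soft_l1",f_scale=.002); print("rim(scene)",r2.x,r2.fun.round(4))
d=r.x-r2.x; h=np.radians(47); print("plate-rim along tool x,y",d@[np.cos(h),np.sin(h)],d@[np.sin(h),-np.cos(h)])
E
```

```text
plate(scene) [ 0.63383688 -0.24577372] [ 0.0005  0.0007 -0.0003 -0.0006 -0.0002  0.0009 -0.0002 -0.0008 -0.0009
 -0.0008 -0.0025  0.0015  0.0014  0.0019  0.0001 -0.0012 -0.002 ]
[(322.0, 186.5), (323.0, 186.5), (324.0, 185.5), (325.0, 186.5), (326.0, 186.5), (327.0, 183.5), (328.0, 183.5), (329.0, 183.5), (330.0, 182.5), (331.0, 182.5), (332.0, 182.5), (333.0, 181.5), (334.0, 181.5), (335.0, 181.5), (336.0, 180.5), (337.0, 180.5), (338.0, 181.5), (339.0, 181.5), (340.0, 181.5), (341.0, 181.5), (342.0, 181.5), (343.0, 180.5), (344.0, 180.5), (345.0, 180.5), (346.0, 180.5), (347.0, 180.5), (348.0, 180.5), (349.0, 181.5), (350.0, 181.5), (351.0, 181.5), (352.0, 181.5), (353.0, 181.5), (354.0, 181.5), (355.0, 181.5), (356.0, 181.5), (357.0, 181.5), (358.0, 181.5), (359.0, 181.5), (360.0, 182.5), (361.0, 182.5), (362.0, 183.5), (363.0, 184.5), (364.0, 184.5), (365.0, 185.5), (366.0, 186.5), (367.0, 186.5), (368.0, 187.5), (369.0, 188.5), (370.0, 190.5), (371.0, 191.5)]
rim(scene) [ 0.64445275 -0.24897009] [ 0.011   0.0082  0.0081  0.0028  0.0002  0.0069  0.0046  0.0024  0.0042
  0.0023  0.0004  0.003   0.0015  0.      0.0035  0.0024 -0.0037 -0.0047
 -0.0056 -0.0063 -0.0069 -0.002  -0.0022 -0.0023 -0.0023 -0.0021 -0.0018
 -0.0068 -0.0061 -0.0054 -0.0045 -0.0035 -0.0023 -0.001   0.0003  0.0018
  0.0034  0.0051  0.0023  0.0042  0.002   0.0002  0.0025  0.0014  0.0007
  0.0033  0.0032  0.0035  0.0026  0.0042]
plate-rim along tool x,y -0.004902324824407777 -0.009943879991486548
```

```bash
python3 - <<'E'
from h import *
s=state(); print(s["position"],s["contact_force"],to((.6448,-.25,.192),47))
E
```

```text
[ 0.64181601 -0.24853619  0.24030955] [ 0.4049795  -0.31711001 -2.18324702] (array([0.002, 0.008, 0.121]), array([ 0.002, -0.003,  0.006]))
```

Emit:
servo_tool(
  targets=[
    [[0.002, 0.008, 0.05], [0, 0, 0], -1],
    [[0.002, 0.008, 0.1], [0, 0, 0], -1],
    [[0.002, 0.008, 0.12], [0, 0, 0], -1],
    [[0.002, 0.008, 0.12], [0, 0, 0], -1],
    [[0.002, 0.008, 0.12], [0, 0, 0], -1],
    [[0.002, 0.008, 0.12], [0, 0, 0], -1],
  ],
)

```text
clock: 10.15
position: [0.6446, -0.2522, 0.1929]
tcp_rot: [2.879, 1.253, 0.003]
contact_force: [-0.2, 0.4, -3.0]
gripper_width: 0.164
grasp_force: 44.9
```

```bash
python3 - <<'E'
from h import *
s=state(); print(s["position"],s["contact_force"],to((.6448,-.25,.182),47))
b=camera("scene")
i=b["img"][165:225,315:385,::-1]; cv2.imwrite("pics/a6.png",cv2.resize(i,(700,600),interpolation=cv2.INTER_CUBIC))
E
```

```text
[ 0.64455936 -0.25219963  0.19290627] [-0.16166709  0.35026966 -2.98225507] (array([ 0.004, -0.003,  0.027]), array([ 0.004, -0.002,  0.002]))
```

View pics/a6.png

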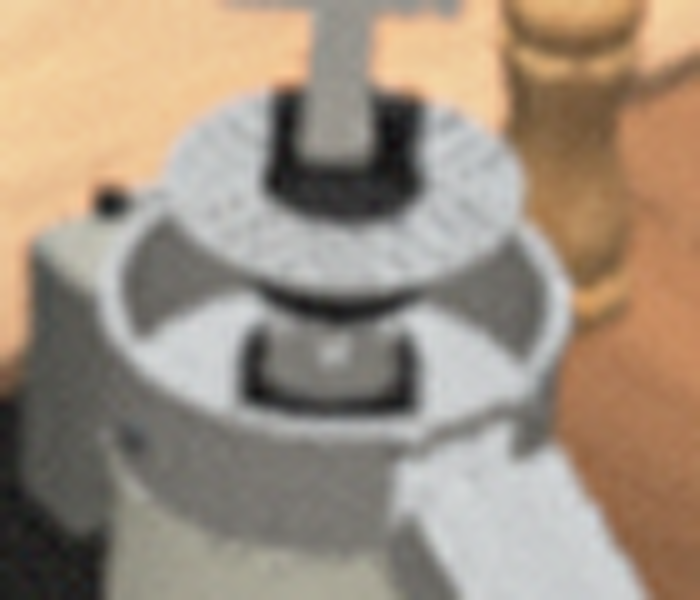

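Scene crop: disc plate spans columns 168–523, collar 242–420; hub front bottom edge at row ~320, rim front at row ~430. Check depth by those.

```bash
python3 - <<'E'
from h import *
S=camera("scene"); im=S["img"].astype(int).mean(2)
for c in (346,348,350): print(c,"rows185-215",im[185:216,c].astype(int))
A=np.array([.6415,-.2535,0]); d=S["origin"]-A; d[2]=0; d/=np.linalg.norm(d)
T=np.array([.6446,-.2522,0])-.0045*np.array([.682,.731,0])
f=lambda b,r,z:pix(S,b+d*r+[0,0,z]).round(2)
print("rim front",f(A,.0715,.139),"rim back inner",f(A,-.069,.139),"hub front",f(T,.0275,.1449),"plate front",f(T,.054,.1759),"shaft tip front arm end",f(A,.017,.134),f(A,.020,.128))
print("per 10mm depth",f(T,.0375,.1449)-f(T,.0275,.1449), "T",T)
E
```

```text
346 rows185-215 [ 48  77 129 165 189 187 189 194 156  87  40  55 111 127 131 131 127 120
 115 100  65  93 165 155 122 116 117 121 120 117 118]
348 rows185-215 [ 50  68 133 176 178 184 190 192 161 104  45  38  73 127 157 172 146 122
 116 106  68  88 169 162 132 118 117 118 121 117 121]
350 rows185-215 [ 54  65 111 153 184 190 190 194 169 107  45  42  87 118 128 120 121 124
 119  96  57  89 163 162 130 122 122 118 121 118 123]
rim front [347.53 207.89] rim back inner [349.31 180.55] hub front [348.72 197.13] plate front [348.94 193.94] shaft tip front arm end [348.16 198.22] [348.01 200.41]
per 10mm depth [-0.13  1.99] T [ 0.641531  -0.2554895  0.       ]
```

Emit:
servo_tool(
  targets=[
    [[0.0025, -0.0075, 0], [0, 0, 0], -1],
    [[0.0025, -0.0075, 0.01], [0, 0, 0], -1],
    [[0.0025, -0.0075, 0.02], [0, 0, 0], -1],
    [[0.0025, -0.0075, 0.025], [0, 0, 0], -1],
    [[0.0025, -0.0075, 0.03], [0, 0, 0], -1],
    [[0.0025, -0.0075, 0.035], [0, 0, 0], -1],
    [[0.0025, -0.0075, 0.035], [0, 0, 0], -1],
  ],
)

```text
clock: 10.83
position: [0.6426, -0.2502, 0.1773]
tcp_rot: [2.879, 1.252, 0.001]
contact_force: [1.8, -1.2, -2.3]
gripper_width: 0.169
grasp_force: 44.9
```

```bash
python3 - <<'E'
from h import *
s=state(); r=R.from_rotvec(s["tcp_rot"]); print(s["position"],"F tool",r.inv().apply(s["contact_force"]).round(1),"M tool",r.inv().apply(s["wrist_torque"]).round(2),to((.6448,-.25,.182),47))
E
```

```text
[ 0.64264257 -0.25022632  0.1772566 ] F tool [0.3 2.1 2.3] M tool [-0.87  0.02 -0.07] (array([ 0.004,  0.004, -0.012]), array([0.004, 0.   , 0.   ]))
```

The hub has gone over the shaft tip without upward force; a small +y side force says ease 1 mm that way. Continue down.

Emit:
servo_tool(
  targets=[
    [[0, 0.003, 0.005], [0, 0, 0], -1],
    [[0, 0.003, 0.01], [0, 0, 0], -1],
    [[0, 0.003, 0.015], [0, 0, 0], -1],
    [[0, 0.003, 0.02], [0, 0, 0], -1],
    [[0, 0.003, 0.02], [0, 0, 0], -1],
  ],
)

```text
clock: 11.25
position: [0.6432, -0.2506, 0.169]
tcp_rot: [2.88, 1.253, 0.0]
contact_force: [2.5, -1.3, -4.5]
gripper_width: 0.167
grasp_force: 44.9
```

```bash
cat > f.py <<'E'
from h import *
s=state(); r=R.from_rotvec(s["tcp_rot"]); m=r.as_matrix(); print(s["position"].round(4),"head",np.degrees(np.arctan2(m[1,0],m[0,0])).round(1),"zaxis",m[:,2].round(3),"F tool",r.inv().apply(s["contact_force"]).round(1),"M tool",r.inv().apply(s["wrist_torque"]).round(2),"grip",s["grasp_force"],s["gripper_width"])
E
python3 f.py
```

```text
[ 0.6432 -0.2506  0.169 ] head 47.0 zaxis [ 0.001 -0.001 -1.   ] F tool [0.8 2.7 4.5] M tool [-0.97  0.03 -0.06] grip 44.883363246917725 0.16664766504057626
```

Emit:
servo_tool(
  targets=[
    [[0, 0.004, 0.005], [0, 0, 0], -1],
    [[0, 0.004, 0.01], [0, 0, 0], -1],
    [[0, 0.004, 0.015], [0, 0, 0], -1],
    [[0, 0.004, 0.02], [0, 0, 0], -1],
    [[0, 0.004, 0.025], [0, 0, 0], -1],
    [[0, 0.004, 0.03], [0, 0, 0], -1],
    [[0, 0.004, 0.03], [0, 0, 0], -1],
  ],
)

```text
clock: 11.83
position: [0.6437, -0.2508, 0.1575]
tcp_rot: [-2.88, -1.253, 0.001]
contact_force: [-3.5, 1.9, 5.3]
gripper_width: 0.165
grasp_force: 44.9
```

```bash
python3 f.py
```

```text
[ 0.6437 -0.2508  0.1575] head 47.0 zaxis [-0.001  0.001 -1.   ] F tool [-1.  -3.8 -5.3] M tool [ 0.77 -0.21 -0.02] grip 44.87977981567383 0.16543105669671487
```

Emit:
servo_tool(
  targets=[
    [[0, -0.003, 0.005], [0, 0, 0], -1],
    [[0, -0.003, 0.01], [0, 0, 0], -1],
    [[0, -0.003, 0.013], [0, 0, 0], -1],
    [[0, -0.003, 0.013], [0, 0, 0], -1],
    [[0, -0.003, 0.013], [0, 0, 0], -1],
  ],
)

```text
clock: 12.25
position: [0.6436, -0.2507, 0.1533]
tcp_rot: [2.88, 1.253, 0.001]
contact_force: [-2.5, 1.2, 6.0]
gripper_width: 0.162
grasp_force: 44.9
```

```bash
python3 f.py
```

```text
[ 0.6436 -0.2507  0.1533] head 47.0 zaxis [ 0.001 -0.    -1.   ] F tool [-0.9 -2.6 -6. ] M tool [ 0.53 -0.18 -0.02] grip 44.88182723522186 0.16247265186445548
```

Emit:
servo_tool(
  targets=[
    [[0, -0.002, 0.004], [0, 0, 0], -1],
    [[0, -0.002, 0.008], [0, 0, 0], -1],
    [[0, -0.002, 0.008], [0, 0, 0], -1],
    [[0, -0.002, 0.008], [0, 0, 0], -1],
    [[0, -0.002, 0.008], [0, 0, 0], -1],
  ],
)

```text
clock: 12.67
position: [0.6435, -0.2507, 0.153]
tcp_rot: [2.879, 1.252, 0.004]
contact_force: [-5.9, 3.0, 20.2]
gripper_width: 0.168
grasp_force: 44.9
```

```bash
python3 f.py
```

```text
[ 0.6435 -0.2507  0.153 ] head 47.0 zaxis [ 0.004 -0.001 -1.   ] F tool [ -1.7  -6.3 -20.3] M tool [ 1.47 -0.47 -0.03] grip 44.912511706352234 0.16750177110226605
```

Emit:
servo_tool(
  targets=[
    [[0, 0, 0], [0, 0, 0], -1],
    [[0, 0, 0], [0, 0, 0], -1],
    [[0, 0, 0], [0, 0, 0], -1],
    [[0, 0, 0], [0, 0, 0], -1],
  ],
)

```text
clock: 13.0
position: [0.6435, -0.2507, 0.153]
tcp_rot: [2.879, 1.252, 0.004]
contact_force: [-6.2, 2.5, 20.2]
gripper_width: 0.171
grasp_force: 44.9
```

```bash
python3 f.py; python3 - <<'E'
from h import *
import pickle
C1=pickle.load(open("c1.pkl","rb"))["scene"]["img"].astype(int); im=camera("scene")["img"].astype(int)
sl=(slice(230,262),slice(352,390)); print("bowl diff",np.abs(im[sl]-C1[sl]).mean())
# plate columns/front edge now vs prediction
print(im[190:215,348].mean(1).astype(int))
S=camera("scene"); A=np.array([.6435,-.2507,0])-.0045*np.array([.682,.731,0]); d=S["origin"]-A; d[2]=0; d/=np.linalg.norm(d)
print("plate front home",pix(S,A+d*.054+[0,0,.136]),"if 5mm up",pix(S,A+d*.054+[0,0,.141]))
E
```

```text
[ 0.6435 -0.2507  0.153 ] head 47.0 zaxis [ 0.004 -0.001 -1.   ] F tool [ -2.4  -6.2 -20.2] M tool [ 1.43 -0.37 -0.03] grip 44.91254925727844 0.1708191364287229
bowl diff 2.5065789473684212
[148 138  98  45  48  48  53  58 100 170 197 194 195 193 179 116 100 162
 164 127 119 119 122 120 118]
plate front home [348.05263897 205.21990298] if 5mm up [348.14144242 203.86997189]
```

Plate front edge is at row ~204.8 (home predicts 205.2, minus the small known offset), the bowl is unmoved and the hub is pressed on the shoulder with 20 N.

```bash
python3 -c "
from bench import *
print(hand_in())"
```

```text
the job is handed in; nothing more can be done
None
```

I've handed the job in. The bowl is under the spout, about 3 mm off by camera. The grating disc is on the splines and pressed home (about 20 N down, 45 N grip), and the arm is still holding it. The hand-in gave no verdict.

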